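# Secure the rocker's transport pin with its hairpin clip

### The job

The transport pin of the tube rocker is already pushed in; lock it with the larger of the two hairpin clips in the grey parking block. Slide the clip's straight leg down through the cross hole near the pin's free end, with the sprung leg passing outside the shank, and press it fully home so that the guard under the grip sits on the shank, the sprung leg hugs the shank and the clip stands upright; then let go. Leave the smaller clip in its slot.

Things in the scene. Friction and masses are not known exactly. Their poses are not given: they have to be found in the camera images.
- clip: Larger hairpin clip, 103 mm tall, white grip, legs down in the grey block (75 mm high). Origin: on the straight leg's axis (ends 64 mm below), under the guard that rests on the block; z up, y to the sprung leg and the grip's steel eye (left at the start). Guard 32 (x) x 52 (y) x 5 mm; grip above it 14 (x) x 36 (y) mm, 5 to 39 mm above origin; both centred at y = +9 mm. Pinch the grip across x.
- sprung_leg (a joint): Opening of the larger clip's sprung leg, rad: 0 relaxed, about 0.3 as it passes the widest part of the shank, under 0.2 when hugging it. Straight leg 7 mm, sprung leg 6 mm wire, 10 to 20 mm to the clip's +y, bowed for a 32 mm shank; flared tip at y = +27 mm, 54 mm below the clip's origin. Snapping it over the shank takes 3 to 12 N of push; the clip's weight does not do it.
- shank_hole (a point): Centre of the vertical hole in the rocker's pin, 65 mm above the worktop; x along the pin, free end at -25 mm; z up. Pin 32 mm thick: top at z = +16 mm. Hole right through, 22 mm along x, 15 mm across, mouth flared to 24 mm. Clear below; cheek from x = +46 mm (up to z = +21 mm), platform from +72 mm. Home: clip's origin at z = +16 mm here, its x parallel to the pin, sprung leg on either side.
- small_clip: Smaller hairpin clip, 64 mm tall, the same shape, too small for this pin; hangs in the block's other slot, 70 mm from the larger clip. Leave it there. Origin as for the larger clip.

How it is judged:
By the outcome, as a careful person would: the job done as asked, in the order asked, and still so for the second after the job is handed in, with the robot touching nothing.
It also fails if it takes over 40 s, if anything falls off the work surface, if the arm or the gripper's body presses on something with over 40 N, if the wrist force passes 120 N, or if a joint passes its speed limit or range.

### The arm

A 7-joint arm with a two-finger parallel gripper is mounted at the origin on a cart in front of the work surface, level with it; the furniture and walls round the work are solid. World frame = base frame: x ahead of the robot, y to its left, z up, the work surface at z = 0. Lengths are in mm, angles in rad, forces in N, time in s.
With the tool pointing down it reaches from about 425 to 950 mm from the base axis. Payload 16.7 kg.
Tool frame: the origin (TCP) lies between the finger pads; the fingertips stand 14 mm ahead of it and the grasp point (between the pads) lies 5 mm behind it; z points along the fingers, y is the line along which they close (so a half turn about z gives the same grasp; the last joint's range is limited). The gripper opens to 94 mm and grips with 3 to 60 N. Pads are 16 mm wide; open, the fingers measure 119 mm over their backs; the gripper's body (75 mm by 177 mm) begins 78 mm behind the grasp point.
Start: joints at [-1.304, 0.426, 0.074, 1.606, -0.034, 1.111, -0.067], TCP at [272.647, 617.445, 219.467] pointing down, gripper open.
Joint ranges: [-2.85, 2.85], [-0.5, 2.14], [-1.23, 1.37], [0.21, 2.46], [-1.02, 4.16], [0.16, 2.05], [-2.73, 2.73]. Speed limits (rad/s): [1.89, 1.89, 2.39, 2.39, 3.01, 3.01, 3.01].

### API

Orientations are given as a unit quaternion [x, y, z, w].
In Python, from workcell import ctrl gives the robot as it stands.
- The arm moves only by the shell command python3 shift.py 'ROWS' [FORCE]. ROWS is a JSON list of rows, 1 to 5 of them, each of 5 numbers: dx, dy, dz in mm, then a turn about the tool's z in rad, then the opening from 0.0 (shut) to 1.0 (fully open); each row shifts and turns the commanded pose from where the row before left it, along the tool's axes as they then stand; what a row does not reach is not made up. A row lasts 1/12 s, in which the tool goes at most 41.7 mm and 0.125 rad, less where a joint would pass 70% of its speed; a pose out of reach is approached as far as the arm can. The fingers move at their own pace and stop on an object; FORCE is the grip in N (left out, the last holds). Time passes only in rows, so rows that do not move let the fingers close. It prints the time, the measured TCP pose, the force, the opening and the grip force at its end.
- ctrl.state(): the state, without advancing time (a new reading comes with each control period).
- ctrl.get_image(name): name is "scene" or "top" or "wrist"; returns the picture (400x640x3 uint8, red, green, blue); there is no depth.
- ctrl.calibration(name): a dict with "mtx" (3x3 intrinsics, pixels), "k1" (the pictures are not rectified: a ray, as slopes to the right and down, at radius r is drawn at 1 + k1 r^2 times it, then the intrinsics apply), "eye" and "orientation" of the camera in the world. Camera axes: x right, y down, z forward; pixel columns grow to the right and rows downward; lengths in mm; the calibration is good to about 2 mm. A picture is of the moment at which its call begins: read the wrist's pose just before it. calibration takes no time and is no camera call; for the wrist camera it gives the pose at the moment of the call.
- ctrl.job_done(): hands the job in; it is judged then, once.
The state is a dict: "t": time; "q": joint angles; "joint_vel": joint speeds; "joint_torque": joint torques, N m; "eef_pos": TCP position; "ee_rot": TCP orientation; "ft_force": force on the tool from outside, world axes, zero at the start; "moment": the same for the moment, N m; "gripper_width": opening from 0.0 (shut) to 1.0 (fully open); "grip_force": force on a finger pad.
Only numpy, scipy, OpenCV 4.12 (cv2) and the standard library are available. Lean on these libraries where they do the work, as an engineer would, in place of code of your own. Each camera call takes 0.05 s, during which the arm holds its last target. There are 200 camera calls.

## Working session

There is one attempt and no reset: what is moved stays moved. The work goes in short steps, Python scripts to look and compute and a shell command to move; the robot and the scene stay as the last step left them, time stands still between calls to the robot, and variables do not carry over. Pictures are saved under pics/ and viewed, at most 10 in all, crops included, and the job is handed in when it is done.

```bash
ls; mkdir -p pics; cat > h.py <<'E'
import numpy as np, cv2
from scipy.spatial.transform import Rotation as R
from workcell import ctrl
def undist(c,uv):
    m=np.array(c["mtx"]); d=np.array([(uv[0]-m[0,2])/m[0,0],(uv[1]-m[1,2])/m[1,1]]); s=d.copy()
    for _ in range(20): s=d/(1+c["k1"]*(s@s))
    return s
def rot(c):
    o=np.array(c["orientation"]); return o if o.shape==(3,3) else R.from_quat(o).as_matrix()
def ray(c,uv):
    s=undist(c,uv); v=rot(c)@np.r_[s,1]; return np.array(c["eye"],float),v/np.linalg.norm(v)
def plane(c,uv,z):
    e,v=ray(c,uv); return e+v*(z-e[2])/v[2]
def proj(c,p):
    q=rot(c).T@(np.array(p)-c["eye"]); s=q[:2]/q[2]; s=s*(1+c["k1"]*(s@s)); m=np.array(c["mtx"])
    return [m[0,0]*s[0]+m[0,2],m[1,1]*s[1]+m[1,2]]
def tri(*cr):
    A=0;b=0
    for c,uv in cr:
        e,v=ray(c,uv); P=np.eye(3)-np.outer(v,v); A=A+P; b=b+P@e
    return np.linalg.solve(A,b)
def snap(n,f):
    c=ctrl.calibration(n); im=ctrl.get_image(n); cv2.imwrite(f"pics/{f}.png",im[:,:,::-1]); return c,im
E
python3 - <<'E'
from h import *
import pickle
d={}
for n in("scene","top","wrist"):
    c,im=snap(n,n+"0"); d[n]=c; print(n,c)
pickle.dump(d,open("c0.pkl","wb"))
print(ctrl.state())
E
```

```text
pics
shift.py
workcell.py
scene {'mtx': array([[496.66603382,   0.        , 325.82553228],
       [  0.        , 496.66603382, 192.63591495],
       [  0.        ,   0.        ,   1.        ]]), 'k1': 0.02516820217286152, 'eye': array([ 207.16040398, -705.72809795,  615.44568786]), 'orientation': array([ 0.85982513, -0.21480119,  0.10964198, -0.45004426])}
top {'mtx': array([[430.17115776,   0.        , 328.6190358 ],
       [  0.        , 430.17115776, 197.26145675],
       [  0.        ,   0.        ,   1.        ]]), 'k1': -0.09251332071605793, 'eye': array([411.8363073 , -68.69781877, 946.85810606]), 'orientation': array([ 0.71320843, -0.69822633,  0.04382463, -0.04351002])}
wrist {'mtx': array([[305.53109093,   0.        , 318.6832531 ],
       [  0.        , 305.53109093, 201.28943074],
       [  0.        ,   0.        ,   1.        ]]), 'k1': 0.004039229599536215, 'eye': array([202.64221329, 647.61386199, 384.71196474]), 'orientation': array([0.83023388, 0.54097579, 0.07285872, 0.11290925])}
{'t': 0.15, 'q': array([-1.30447458,  0.42662398,  0.07386428,  1.60642808, -0.03406506,
        1.11079866, -0.06710835]), 'joint_vel': array([ 0.00029411, -0.00297236,  0.00231744, -0.00061245, -0.00029004,
        0.00144582, -0.00039659]), 'joint_torque': array([ 3.51174480e-03, -9.36281490e+01,  3.66892867e+00, -4.54421747e+01,
       -4.88947215e-02,  1.79311226e-02,  1.92982986e-05]), 'eef_pos': array([272.5688934 , 617.17807497, 218.92703463]), 'ee_rot': array([ 2.06431456e-01,  9.78460937e-01, -4.96776933e-04, -5.31751067e-05]), 'ft_force': array([-0.76760382,  0.04561838,  0.2227111 ]), 'moment': array([ 0.01645336, -0.01958923,  0.02578471]), 'grip_force': 0.0, 'gripper_width': 1.0001062821997673}
```

View pics/scene0.png

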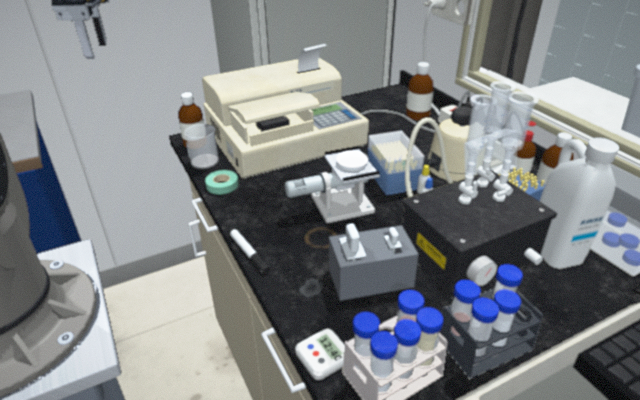

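View pics/top0.png

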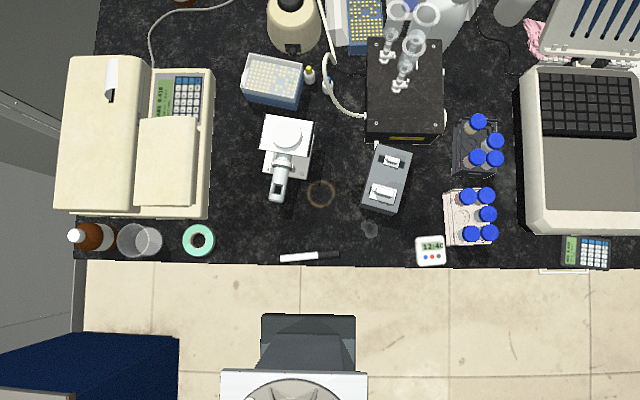

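The scene picture shows the grey block at about (373,262), with the larger clip at (351,240) and the pin at (305,186). In the top picture the pin is at (280,185), the large clip at (383,190) and the small one at (392,160). I'll enlarge both.

```bash
python3 - <<'E'
import cv2,numpy as np
t=cv2.imread("pics/top0.png")[110:220,250:420]; s=cv2.imread("pics/scene0.png")[140:300,270:430]
cv2.imwrite("pics/tc.png",cv2.resize(t,None,fx=4.5,fy=4.5,interpolation=cv2.INTER_CUBIC))
cv2.imwrite("pics/sc.png",cv2.resize(s,(600,600),interpolation=cv2.INTER_CUBIC))
E
```

```text
(no output)
```

View pics/tc.png

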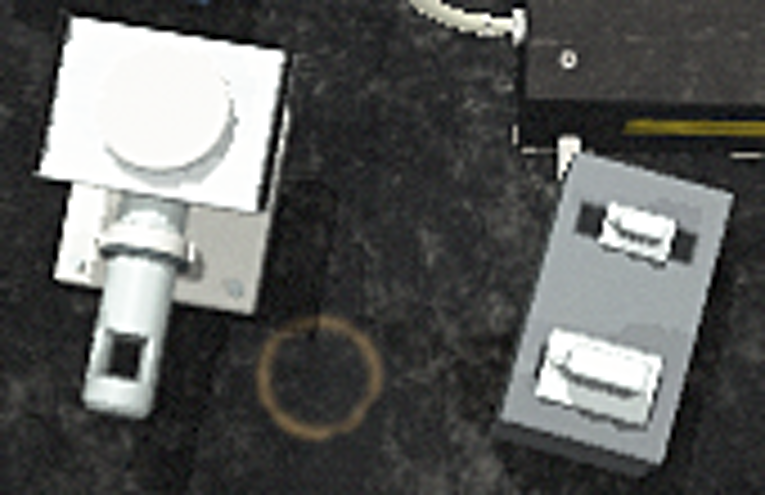

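View pics/sc.png

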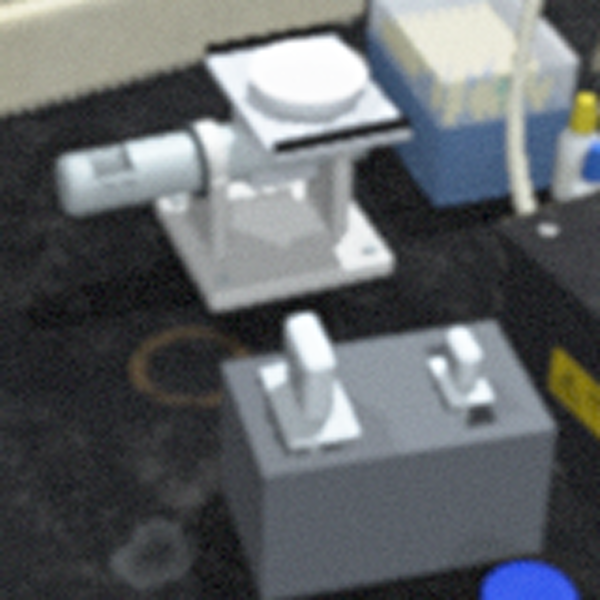

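The top crop shows the hole at about (126,354), the large guard's corners near (548,325) to (650,425), and the pin axis tilted slightly right. The scene crop shows both clips standing in the block. Next I'll measure by masks.

```bash
cat > m.py <<'E'
from h import *
import pickle
d=pickle.load(open("c0.pkl","rb")); c=d["top"]
im=cv2.imread("pics/top0.png"); g=im.max(2)
def rect(mask,lab):
    cs,_=cv2.findContours(mask.astype(np.uint8),cv2.RETR_EXTERNAL,cv2.CHAIN_APPROX_NONE)
    k=max(cs,key=cv2.contourArea); return cv2.minAreaRect(k)
def roi(m,x0,y0,x1,y1):
    o=np.zeros_like(m); o[y0:y1,x0:x1]=m[y0:y1,x0:x1]; return o
for nm,b,z in(("big",(366,178,402,208),80),("small",(380,152,405,170),80)):
    r=rect(roi(g>170,*b),nm); B=cv2.boxPoints(r); P=np.array([plane(c,p,z)[:2] for p in B]); print(nm,r,"ctr",plane(c,r[0],z),"\n",P.round(1),np.linalg.norm(np.diff(P,axis=0),axis=1))
r=rect(roi(g<110,272,182,284,196),"hole"); B=cv2.boxPoints(r); P=np.array([plane(c,p,81)[:2] for p in B]); print("hole",r,plane(c,r[0],81),P.round(1))
# pin rows: white extents
for v in range(172,204,2):
    u=np.where(g[v,262:294]>140)[0]+262; print(v,u.min() if len(u) else 0,u.max() if len(u) else 0,end="; ")
print()
# block edges
B=[(580,150),(733,195),(665,465),(500,425)]
print([plane(c,(x/4.5+250,y/4.5+110),75).round(1)[:2] for x,y in B])
s=d["scene"]
h=tri((c,r[0]),(s,(270+112/3.75,140+163/3.75))); print("hole tri",h)
print("hole scene plane",plane(s,(270+112/3.75,140+163/3.75),81))
print("platform corner tri",tri((c,(250+40/4.5,110+175/4.5)),(s,(270+207/3.75,140+48/3.75))),tri((c,(250+262/4.5,110+210/4.5)),(s,(270+275/3.75,140+142/3.75))))
print("grip top tri",tri((c,(250+610/4.5,110+367/4.5)),(s,(270+315/3.75,140+335/3.75))))
E
python3 m.py
```

```text
big ((382.58489990234375, 192.9528350830078), (25.27433967590332, 15.796463012695312), 15.945395469665527) ctr [ 530.70235806 -177.63876778   80.        ] 
 [[ 521.6 -148.5]
 [ 553.1 -157.1]
 [ 539.8 -206.9]
 [ 508.5 -198.1]] [32.60000179 51.56487414 32.5825241 ]
small ((390.5, 160.5), (17.0, 21.0), 90.0) ctr [ 598.46758779 -193.67734794   80.        ] 
 [[ 615.8 -171.9]
 [ 616.9 -215.4]
 [ 581.2 -215.4]
 [ 580.2 -172.1]] [43.53384409 35.72884085 43.28843855]
hole ((277.4117736816406, 188.85296630859375), (7.033533096313477, 9.701424598693848), 14.03624439239502) [534.41225526  36.63225903  81.        ] [[526.3  45.7]
 [545.8  41.6]
 [542.5  27.6]
 [523.1  31.7]]
172 265 292; 174 273 293; 176 273 293; 178 272 286; 180 272 286; 182 272 285; 184 271 285; 186 271 284; 188 270 284; 190 270 283; 192 270 283; 194 269 283; 196 269 283; 198 269 282; 200 271 282; 202 0 0; 
[array([ 635.4, -170.1]), array([ 615.9, -241.1]), array([ 490.1, -209.6]), array([ 506.8, -134.5])]
hole tri [537.48082423  36.82161302  73.48403178]
hole scene plane [534.96461213  26.04150198  81.        ]
platform corner tri [613.58013615  73.66342482 102.92370353] [599.44127578 -26.19058301 103.50508152]
grip top tri [ 531.01087842 -180.04074946  115.06763492]
```

Guard size checks out at 32.6 × 51.6 mm. Clip centre is (530.7, −177.6), with clip x at −15°. The hole is near (534, 37), with the pin at about −11°. Now I'll lift and turn, then transfer.

```bash
r='[0,0,-10,0.1185,1]'
python3 shift.py '[[0,0,-10,0.118,1],[0,0,-10,0.118,1],[0,0,-10,0.118,1],[0,0,-10,0.118,1],[0,0,-10,0.118,1]]' 
python3 shift.py '[[0,0,-10,0.118,1],[0,0,-10,0.118,1],[0,0,-10,0.118,1],[0,0,-10,0.118,1],[0,0,-10,0.118,1]]' 
python3 shift.py '[[0,0,-10,0.118,1],[0,0,-10,0.118,1],[0,0,0,0,1]]'
```

```text
t: 0.57
eef_pos: [272.6, 617.3, 269.7]
ee_rot: [0.485, 0.875, -0.0, 0.0]
ft_force: [0.6, -0.5, -0.2]
gripper_width: 1.0
grip_force: 0.0
t: 0.98
eef_pos: [272.5, 617.3, 319.7]
ee_rot: [0.718, 0.696, -0.0, 0.0]
ft_force: [-0.1, 0.6, 0.5]
gripper_width: 1.0
grip_force: 0.0
t: 1.23
eef_pos: [272.9, 618.0, 341.1]
ee_rot: [0.795, 0.607, 0.001, -0.001]
ft_force: [0.4, -0.5, 0.2]
gripper_width: 1.0
grip_force: 0.0
```

```bash
python3 shift.py '[[-28,18,0,0,1],[-28,18,0,0,1],[-28,18,0,0,1],[-28,18,0,0,1],[-28,18,0,0,1]]'
python3 shift.py '[[-28,18,0,0,1],[-28,18,0,0,1],[-28,18,0,0,1],[-28,18,0,0,1],[-28,18,0,0,1]]'
python3 shift.py '[[-28,18,0,0,1],[-28,18,0,0,1],[-28,18,0,0,1],[-28,18,0,0,1],[-28,18,0,0,1]]'
```

```text
t: 1.65
eef_pos: [323.6, 457.2, 338.7]
ee_rot: [0.792, 0.611, -0.0, 0.0]
ft_force: [0.7, -0.1, 0.5]
gripper_width: 1.003
grip_force: 0.0
t: 2.07
eef_pos: [374.3, 298.7, 338.9]
ee_rot: [0.792, 0.611, -0.0, 0.0]
ft_force: [0.3, -0.5, 0.5]
gripper_width: 1.001
grip_force: 0.0
t: 2.48
eef_pos: [425.1, 140.3, 339.1]
ee_rot: [0.792, 0.611, -0.0, -0.0]
ft_force: [1.1, -0.0, 0.1]
gripper_width: 1.005
grip_force: 0.0
```

```bash
python3 shift.py '[[-28,18,0,0,1],[-28,18,0,0,1],[-28,18,0,0,1],[0,0,0,0,1],[0,0,0,0,1]]'; python3 - <<'E'
from h import *
import pickle
print(ctrl.state()["eef_pos"]); c,im=snap("wrist","w1"); pickle.dump(c,open("w1.pkl","wb"))
print(c["eye"],proj(c,[534.4,36.6,81]),proj(c,[530.7,-177.6,80]))
E
```

```text
t: 2.9
eef_pos: [455.6, 45.4, 339.1]
ee_rot: [0.793, 0.609, -0.0, -0.0]
ft_force: [-0.2, 0.8, -0.4]
gripper_width: 0.999
grip_force: 0.0
[455.6021997   45.41043054 339.14905319]
[476.33740541 119.22875782 505.02436444] [np.float64(374.09105416273025), np.float64(165.28195685448148)] [np.float64(400.32775448013444), np.float64(296.36194412325113)]
```

```bash
python3 shift.py '[[-28,18,0,0,1],[-28,18,0,0,1],[-28,18,0,0,1],[-28,18,0,0,0.6],[-28,18,0,0,0.6]]'
python3 shift.py '[[-28,18,0,0,0.6],[-28,18,0,0,0.6],[0,0,0,0,0.6],[0,0,0,0,0.6]]'; python3 - <<'E'
from h import *
import pickle
print(ctrl.state()["eef_pos"],ctrl.state()["ee_rot"]); c,im=snap("wrist","w2"); pickle.dump(c,open("w2.pkl","wb"))
print(c["eye"],proj(c,[534.4,36.6,81]),proj(c,[530.7,-177.6,80]))
a=cv2.imread("pics/w1.png");b=cv2.imread("pics/w2.png")
cv2.imwrite("pics/w12.png",np.vstack([a,b])[::1] if 0 else cv2.resize(np.vstack([a,b]),None,fx=.75,fy=.75))
E
```

```text
t: 3.37
eef_pos: [506.8, -111.5, 339.5]
ee_rot: [0.791, 0.611, 0.001, -0.0]
ft_force: [1.2, 1.2, -0.1]
gripper_width: 0.896
grip_force: 0.0
t: 3.7
eef_pos: [526.6, -176.1, 338.5]
ee_rot: [0.793, 0.609, -0.002, 0.0]
ft_force: [1.2, 0.5, 1.0]
gripper_width: 0.619
grip_force: 0.0
[ 526.59770407 -176.12811336  338.45553217] [ 7.93438411e-01  6.08648662e-01 -1.51285719e-03  7.63697022e-05]
[ 547.83355802 -102.01109256  504.13608559] [np.float64(278.99245761993404), np.float64(4.8701330033406975)] [np.float64(321.25683200927836), np.float64(173.38473353591377)]
```

View pics/w12.png

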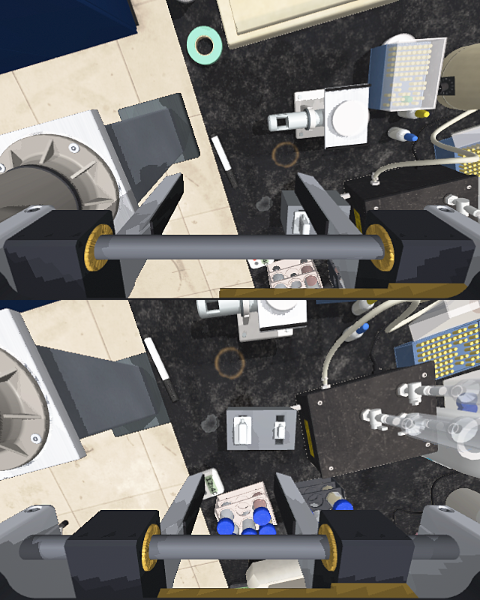

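The upper half shows the hole near (373,163) in the full-size picture. The lower half shows the large clip near (323,173). Both agree with the projections of my top-camera fix, so I'll refine with masks.

```bash
python3 - <<'E'
from h import *
import pickle
def blob(f,c,u0,v0,hw,z,fn,name):
    im=cv2.imread(f); x0,y0=int(u0-hw),int(v0-hw); k=8
    s=cv2.resize(im[y0:y0+2*hw,x0:x0+2*hw],None,fx=k,fy=k,interpolation=cv2.INTER_CUBIC).max(2)
    cs,_=cv2.findContours(fn(s).astype(np.uint8),cv2.RETR_LIST,cv2.CHAIN_APPROX_NONE)
    for q in sorted(cs,key=cv2.contourArea)[::-1][:3]:
        r=cv2.minAreaRect(q); B=(cv2.boxPoints(r)+.5)/k-.5+[x0,y0]; P=np.array([plane(c,p,z)[:2] for p in B]); e=P[1]-P[0]; e2=P[2]-P[1]
        print(name,P.mean(0).round(1),np.linalg.norm(e).round(1),np.linalg.norm(e2).round(1),np.degrees(np.arctan2(e[1],e[0])).round(1),np.degrees(np.arctan2(e2[1],e2[0])).round(1))
    return s
w1=pickle.load(open("w1.pkl","rb"));w2=pickle.load(open("w2.pkl","rb"))
a=blob("pics/w1.png",w1,372,163,14,81,lambda s:s<120,"hole")
b=blob("pics/w2.png",w2,322,173,20,80,lambda s:s>170,"clip")
c=blob("pics/w1.png",w1,382,161,34,65,lambda s:s>140,"pin")
a=cv2.imread("pics/w1.png")[140:190,350:420];b=cv2.imread("pics/w2.png")[140:210,290:400]
cv2.imwrite("pics/z.png",np.hstack([cv2.resize(a,(400,286),interpolation=2),cv2.resize(b,(400,286),interpolation=2)]))
E
```

```text
hole [538.5  39.3] 21.2 19.7 -10.4 -97.1
hole [529.4  30.8] 17.8 38.8 77.0 -14.9
hole [535.   56.3] 38.3 7.9 -14.9 -101.6
clip [ 527.1 -175.8] 46.6 56.6 -15.0 -104.2
clip [ 557.6 -171.8] 7.1 33.1 -15.0 -103.9
clip [ 525.9 -178.5] 36.4 4.6 68.6 -21.4
pin [556.2  41.9] 81.6 82.6 -14.9 -100.1
pin [586.   33.1] 15.0 50.4 -3.5 -89.0
pin [540.8  36.2] 22.7 21.3 -10.5 -97.3
```

View pics/z.png

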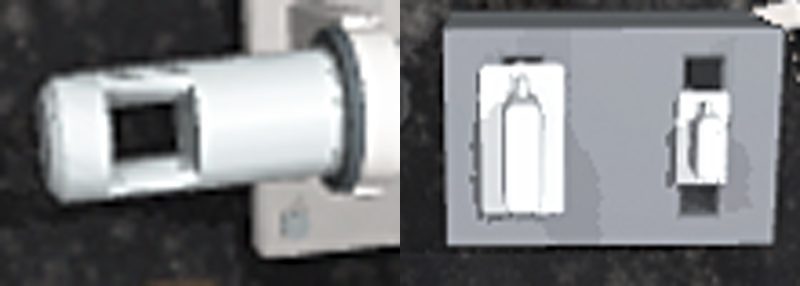

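```bash
python3 - <<'E'
from h import *
import pickle
w1=pickle.load(open("w1.pkl","rb"));w2=pickle.load(open("w2.pkl","rb"))
f=lambda x,y:(350+x/5.714-.4,140+y/5.714-.4)
print("mouth",[plane(w1,f(*p),77)[:2].round(1) for p in((106,88),(200,86),(192,184),(108,190),(152,137))])
a,b=[plane(w1,f(*p),65)[:2] for p in((100,138),(300,121))]
print("axis",a,b,np.degrees(np.arctan2(*(b-a)[::-1])))
print("end",plane(w1,f(38,140),65)[:2])
g=lambda x,y:(290+(x-400)/3.636-.4,140+y/4.086-.4)
P=np.array([plane(w2,g(*p),80)[:2] for p in((480,65),(564,65),(564,215),(480,215))]);print("guard",P.mean(0),P.round(1))
print("griptop",plane(w2,g(523,155),114))
s=ctrl.state(); M=R.from_quat(s["ee_rot"]).as_matrix(); print(M.round(3)); print("to clip tool axes",M.T@(P.mean(0).tolist()+[98]-s["eef_pos"]),M.T@(np.array([530.7,-177.6,98])-s["eef_pos"]))
E
```

```text
mouth [array([530. ,  52.1]), array([552.2,  46.6]), array([545.5,  23.4]), array([525. ,  27.3]), array([538.3,  37.4])]
axis [527.30158689  38.2575677 ] [576.95267187  29.47122162] -10.035272665041436
end [512.03991759  41.79991667]
guard [ 532.98967281 -179.36281289] [[ 524.2 -150. ]
 [ 555.1 -158.2]
 [ 542.3 -208.9]
 [ 510.4 -200.4]]
griptop [ 533.39403818 -177.53677739  114.        ]
[[ 0.257  0.966 -0.002]
 [ 0.966 -0.257 -0.001]
 [-0.001 -0.002 -1.   ]]
to clip tool axes [ -2.81183598   7.68411728 240.62157569] [ -1.69687466   5.01822827 240.62438915]
```

```bash
python3 shift.py '[[-2,6.5,20,0,0.5],[0,0,38,0,0.5],[0,0,38,0,0.5],[0,0,38,0,0.5],[0,0,38,0,0.5]]'
python3 shift.py '[[0,0,38,0,0.5],[0,0,20,0,0.5],[0,0,10,0,0.5],[0,0,0,0,0.5],[0,0,0,0,0.5]]'; python3 - <<'E'
from h import *
print(ctrl.state()["eef_pos"]); c,im=snap("scene","s2"); print(proj(c,ctrl.state()["eef_pos"]))
cv2.imwrite("pics/s2c.png",cv2.resize(im[150:320,260:500,::-1],None,fx=3,fy=3))
E
```

```text
t: 4.17
eef_pos: [532.7, -175.5, 165.7]
ee_rot: [0.792, 0.611, 0.001, -0.001]
ft_force: [1.7, 0.8, -0.6]
gripper_width: 0.5
grip_force: 0.0
t: 4.58
eef_pos: [533.1, -177.5, 100.3]
ee_rot: [0.793, 0.61, 0.0, 0.0]
ft_force: [0.2, -0.3, -0.1]
gripper_width: 0.501
grip_force: 0.0
[ 533.08756264 -177.48396536  100.32327845]
[np.float64(352.918783042517), np.float64(235.26779243399)]
```

View pics/s2c.png

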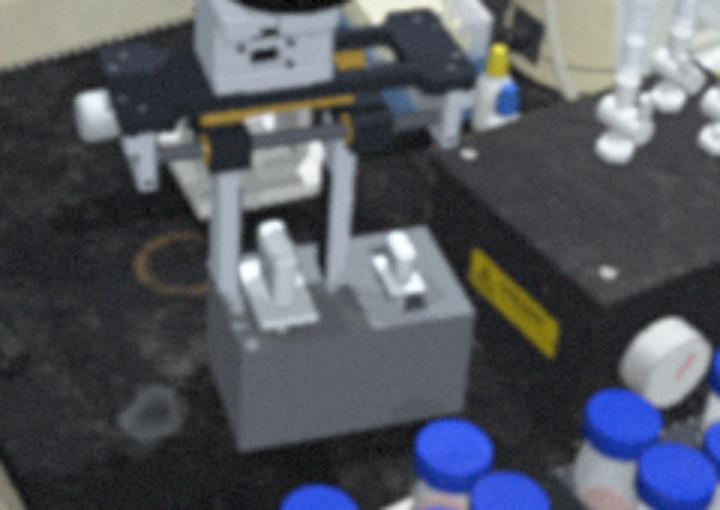

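The fingers straddle the large clip's grip at crop (275,265), clear of the small clip. Closing now, then lifting.

```bash
python3 shift.py '[[0,0,0,0,0],[0,0,0,0,0],[0,0,0,0,0],[0,0,0,0,0],[0,0,0,0,0]]' 50
python3 shift.py '[[0,0,0,0,0],[0,0,0,0,0]]'
python3 shift.py '[[0,0,-5,0,0],[0,0,-15,0,0],[0,0,-15,0,0],[0,0,-15,0,0],[0,0,-15,0,0]]'
```

```text
t: 5.05
eef_pos: [532.7, -178.5, 99.8]
ee_rot: [0.793, 0.609, 0.0, 0.0]
ft_force: [-1.1, 0.1, 1.0]
gripper_width: 0.18
grip_force: 0.0
t: 5.22
eef_pos: [532.6, -178.6, 99.7]
ee_rot: [0.793, 0.609, 0.0, 0.0]
ft_force: [-1.1, 1.3, 4.9]
gripper_width: 0.145
grip_force: 50.0
t: 5.63
eef_pos: [532.2, -178.8, 165.3]
ee_rot: [0.793, 0.609, -0.0, -0.0]
ft_force: [0.5, 0.2, -0.5]
gripper_width: 0.145
grip_force: 50.0
```

Clip held (13.6 mm ≈ 14 mm grip). Now I'll lift clear, turn −0.084 rad and carry it over the hole.

```bash
python3 shift.py '[[0,0,-20,0,0],[0,0,-20,0,0],[0,0,-20,-0.04,0],[0,0,0,-0.044,0],[0,0,0,0,0]]'
python3 shift.py '[[20,-3,0,0,0],[35,-5,0,0,0],[35,-5,0,0,0],[35,-5,0,0,0],[35,-5,0,0,0]]'
python3 shift.py '[[35,-5,0,0,0],[20,-4,0,0,0],[8,-1,0,0,0],[0,0,0,0,0],[0,0,0,0,0]]'
python3 - <<'E'
from h import *
import pickle
s=ctrl.state();print(s["eef_pos"],s["ee_rot"]); M=R.from_quat(s["ee_rot"]).as_matrix()
print("to go",M.T@(np.array([539,46.2,s["eef_pos"][2]])-s["eef_pos"]))
ims=[]
for n in("scene","top"):
    c,im=snap(n,n+"3"); T=s["eef_pos"]-9*M[:,0]-np.array([0,0,24.7+64]); u=proj(c,T); h=proj(c,[537.4,37.3,81]); print(n,u,h)
    x,y=int(u[0]),int(u[1]); k=im[max(y-60,0):,max(x-65,0):][:120,:130,::-1]; ims.append(cv2.resize(k,(400,369),interpolation=2)); print(max(x-65,0),max(y-60,0))
cv2.imwrite("pics/o3.png",np.hstack(ims))
E
```

```text
t: 6.05
eef_pos: [532.9, -178.7, 225.6]
ee_rot: [0.766, 0.643, 0.001, 0.0]
ft_force: [-0.1, -0.0, -1.8]
gripper_width: 0.143
grip_force: 50.0
t: 6.47
eef_pos: [537.4, -15.6, 224.0]
ee_rot: [0.768, 0.641, -0.0, -0.0]
ft_force: [1.3, -0.4, -0.9]
gripper_width: 0.146
grip_force: 50.0
t: 6.88
eef_pos: [539.1, 45.9, 224.2]
ee_rot: [0.767, 0.641, -0.0, 0.0]
ft_force: [0.3, -0.2, -1.3]
gripper_width: 0.144
grip_force: 50.0
[539.05623181  45.90053552 224.21161603] [ 7.67155316e-01  6.41461251e-01 -4.17733643e-04  9.71272938e-05]
to go [ 2.84777057e-01 -1.08365057e-01 -1.76082226e-04]
scene [np.float64(297.55775622603727), np.float64(156.3133386416763)] [np.float64(298.51545760176833), np.float64(180.32137023244445)]
232 96
top [np.float64(273.9422059842038), np.float64(183.19985556099266)] [np.float64(277.1379433574758), np.float64(187.39420097910306)]
208 123
```

View pics/o3.png

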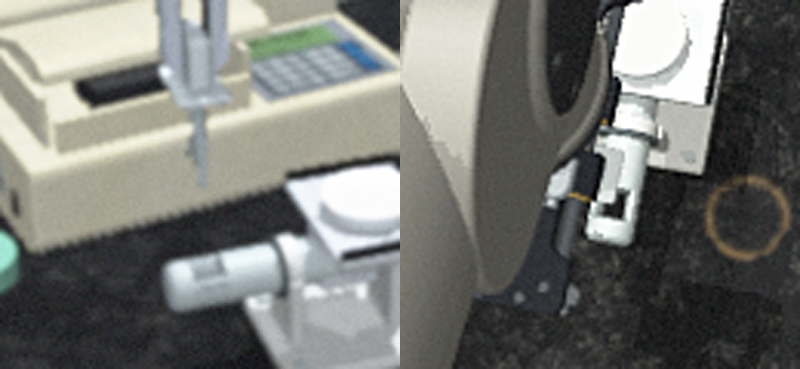

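The leg tip is at scene (298,156), as predicted. The hole is at about (299.6,182), roughly 1–2 mm further along the pin, so I'll nudge +1 mm and descend.

```bash
python3 shift.py '[[0.3,1,20,0,0],[0,0,20,0,0],[0,0,15,0,0],[0,0,5,0,0],[0,0,5,0,0]]'
python3 shift.py '[[0,0,5,0,0],[0,0,5,0,0],[0,0,0,0,0]]'; python3 - <<'E'
from h import *
s=ctrl.state();print(s["eef_pos"],s["ft_force"],s["moment"])
c,im=snap("scene","s4");cv2.imwrite("pics/s4c.png",cv2.resize(im[90:220,240:380,::-1],None,fx=4,fy=4,interpolation=2))
E
```

```text
t: 7.4
eef_pos: [540.2, 45.3, 159.2]
ee_rot: [0.768, 0.641, -0.0, 0.0]
ft_force: [0.9, 0.1, -0.6]
gripper_width: 0.142
grip_force: 50.0
t: 7.65
eef_pos: [540.2, 46.7, 149.2]
ee_rot: [0.767, 0.642, -0.0, -0.0]
ft_force: [-0.4, -0.9, -1.0]
gripper_width: 0.144
grip_force: 50.0
[540.2340105  46.6986704 149.1576366] [-0.36298123 -0.91548304 -0.97510016] [-0.01657052  0.13155565 -0.01517326]
```

View pics/s4c.png

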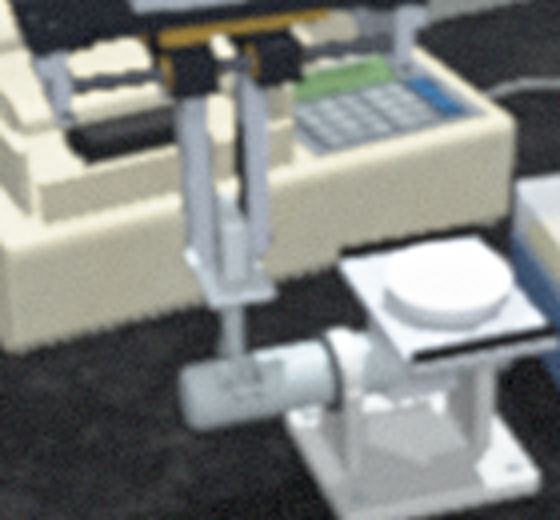

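The straight leg is in the hole (crop (235,370)) with no contact force. Pressing on down.

```bash
python3 shift.py '[[0,0,5,0,0],[0,0,5,0,0],[0,0,5,0,0],[0,0,4,0,0],[0,0,4,0,0]]'
python3 shift.py '[[0,0,4,0,0],[0,0,4,0,0],[0,0,4,0,0]]'
```

```text
t: 8.12
eef_pos: [540.9, 47.8, 126.4]
ee_rot: [0.767, 0.642, 0.001, -0.0]
ft_force: [1.0, 5.2, 1.7]
gripper_width: 0.143
grip_force: 50.0
t: 8.37
eef_pos: [540.4, 47.7, 114.0]
ee_rot: [0.767, 0.642, 0.0, -0.0]
ft_force: [0.3, 4.2, -2.5]
gripper_width: 0.143
grip_force: 50.0
```

```bash
python3 shift.py '[[0,0,3,0,0],[0,0,3,0,0],[0,0,1,0,0],[0,0,0,0,0]]'
python3 shift.py '[[0,0,1,0,0],[0,0,1,0,0],[0,0,0,0,0]]'
```

```text
t: 8.7
eef_pos: [539.9, 46.7, 107.0]
ee_rot: [0.767, 0.642, -0.001, -0.0]
ft_force: [-0.2, 3.0, -6.3]
gripper_width: 0.144
grip_force: 50.0
t: 8.95
eef_pos: [540.5, 46.8, 105.6]
ee_rot: [0.767, 0.642, 0.0, 0.0]
ft_force: [-0.2, 2.6, -1.4]
gripper_width: 0.142
grip_force: 50.0
```

```bash
python3 shift.py '[[0,0,1,0,0],[0,0,0,0,0]]'; python3 shift.py '[[0,0,1,0,0],[0,0,0,0,0]]'
```

```text
t: 9.12
eef_pos: [540.5, 46.9, 105.3]
ee_rot: [0.767, 0.642, 0.0, -0.0]
ft_force: [-6.6, 3.5, 17.9]
gripper_width: 0.145
grip_force: 50.0
t: 9.28
eef_pos: [540.7, 46.9, 105.0]
ee_rot: [0.767, 0.642, 0.001, -0.001]
ft_force: [-12.7, 5.1, 37.7]
gripper_width: 0.148
grip_force: 50.0
```

The guard is seated at TCP z ≈ 105.3 (expected 105.7) with the force rising. I'll relax the push, open partly, and retreat.

```bash
python3 shift.py '[[0,0,-1.7,0,0],[0,0,0,0,0]]'; python3 shift.py '[[0,0,0,0,0.4],[0,0,0,0,0.4],[0,0,0,0,0.4],[0,0,0,0,0.4],[0,0,0,0,0.4]]'
python3 shift.py '[[0,0,-10,0,0.4],[0,0,-30,0,0.4],[0,0,-40,0,0.4],[0,0,-40,0,0.4],[0,0,-40,0,0.4]]'
python3 shift.py '[[0,0,-20,0,0.4],[0,0,0,0,0.4],[0,0,0,0,0.4]]'
python3 - <<'E'
from h import *
c,im=snap("scene","s5");w,wi=snap("wrist","w5")
print(proj(c,[537.4,37.3,81]),proj(w,[537.4,37.3,81]),w["eye"])
u=[int(x) for x in proj(w,[537.4,37.3,85])]
a=cv2.resize(im[120:230,250:360,::-1],(395,395),interpolation=2);y=max(u[1]-45,0);x=max(u[0]-45,0);b=cv2.resize(wi[y:y+90,x:x+90,::-1],(395,395),interpolation=2);print(x,y)
cv2.imwrite("pics/o5.png",np.hstack([a,b]))
E
```

```text
t: 9.45
eef_pos: [540.6, 46.8, 105.6]
ee_rot: [0.767, 0.642, 0.0, 0.0]
ft_force: [0.4, 2.5, 0.7]
gripper_width: 0.144
grip_force: 50.0
t: 9.87
eef_pos: [540.3, 46.6, 105.1]
ee_rot: [0.767, 0.642, -0.0, 0.0]
ft_force: [-0.4, -0.0, -1.5]
gripper_width: 0.398
grip_force: 0.0
t: 10.28
eef_pos: [539.9, 45.9, 267.4]
ee_rot: [0.767, 0.641, -0.0, 0.0]
ft_force: [1.2, 0.4, -0.4]
gripper_width: 0.397
grip_force: 0.0
t: 10.53
eef_pos: [540.7, 47.0, 286.6]
ee_rot: [0.767, 0.642, 0.001, -0.0]
ft_force: [-0.1, 0.0, -0.5]
gripper_width: 0.399
grip_force: 0.0
[np.float64(298.51545760176833), np.float64(180.32137023244445)] [np.float64(317.0001665033207), np.float64(189.32068772564625)] [554.51766499 122.0558594  451.31738673]
271 145
```

View pics/o5.png

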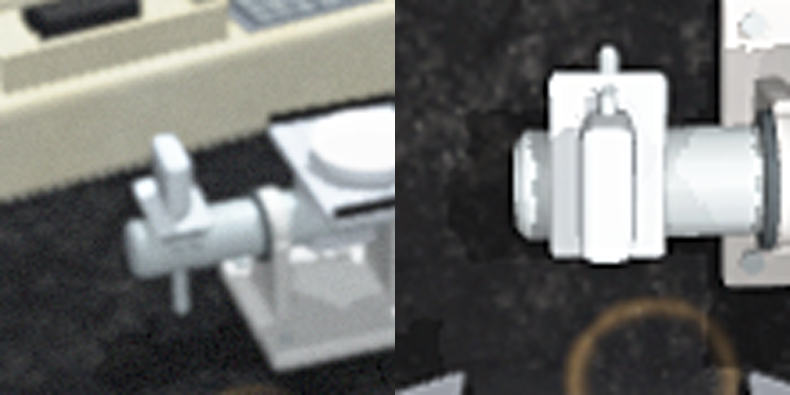

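The clip stands upright on the shank at crop (170,190). Its straight leg comes out below the pin at (182,290), the guard is square to the pin, and the sprung leg's tip is outside the shank at right crop (608,60). Handing in.

```bash
python3 -c "
from workcell import ctrl
print(ctrl.job_done())"
```

```text
the job is handed in; nothing more can be done
None
```

The larger clip is pressed home through the pin's cross hole and released, standing upright with its guard on the shank; I left the smaller clip in its slot, and the job is handed in at about 10.6 s.

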